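# Lay the brass canister in the filing cradle

## Robot

A 6-joint arm with a two-finger parallel gripper is mounted at the origin on the work surface. World frame = base frame: x ahead of the robot, y to its left, z up, the work surface at z = 0. Lengths are in m, angles in rad, forces in N, time in s.
With the tool pointing down it reaches from about 0.325 to 0.875 m from the base axis. Payload 4.4 kg.
Tool frame: the origin (TCP) lies on the centre line of the jaws, within the pads' length; the fingertips stand ctrl.tip_extent ahead of it and the grasp point (between the pads) is the TCP (ctrl.tip_extent is the distance from the TCP to the fingertips, in m); z points along the fingers, y is the line along which they close (so a half turn about z gives the same grasp; the last joint's range is limited). The gripper opens to 85 mm and grips with 20 to 120 N. Pads are 22 mm wide; open, the fingers measure 114 mm over their backs; the gripper's body (76 mm by 85 mm) begins 54 mm behind the grasp point. The pads swing forward as they close: fully open they stand 13 mm farther back than shut.
Start: joints at [1.083, 0.207, 1.542, -0, 1.393, -0.15], TCP at [0.19, 0.543, 0.25] pointing down, gripper open.
Joint ranges: [-2.73, 2.73], [-0.86, 2.22], [0.23, 2.46], [-1.11, 4.25], [0.08, 2.63], [-2.82, 2.82]. Speed limits (rad/s): [2.79, 2.79, 3.14, 3.14, 3.14, 3.14].

## Interface

Orientations are given as a rotation vector (axis times angle).
In Python, from cell import ctrl gives the robot as it stands.
- The arm moves only by the shell command python3 -m crank 'ROWS' [FORCE]. ROWS is JSON, one flat list of numbers, 7 for each row, row after row: the turn, a rotation vector about the world's x, y, z in rad, then the shift along the world's x, y, z in mm, then the finger opening in mm, from 0 to 85.4. A call has 1 to 12 rows; each row is the pose to reach, as a shift and turn from the pose commanded when the call began; what a row does not reach only later rows make up. A row lasts 1/10 s, in which the tool goes at most 50 mm and 8.59 degrees, less where a joint would pass 70% of its speed; a pose out of reach is approached as far as the arm can. A call with a gripper value outside its range is refused whole. The fingers move at their own pace and stop on an object; FORCE is the grip in N (left out, the last holds). Time passes only in rows, so rows that repeat a pose let the fingers close. It gives the time, the measured TCP pose, the force, the opening and the grip force at its end, in the units of the state.
- ctrl.read_state(): the state, without advancing time (a new reading comes with each control period).
- ctrl.grab_frame(name): name is "side" or "top" or "wrist"; returns a dict with "frame" (420x560x3 uint8, red, green, blue), "mtx" (3x3 intrinsics, pixels), "rvec" (rotation vector, rad) and "tvec" (3), from world to camera coordinates, as OpenCV has them. Camera axes: x right, y down, z forward; pixel columns grow to the right and rows downward; lengths in m; the calibration is good to about 2 mm. A picture is of the moment at which its call begins. There is no depth.
- ctrl.close_job(): hands the job in; it is judged then, once.
Trained networks look in a picture, given as the dict that the camera call returned (one of the last four; its "shot" number tells which), for a name from the list of things; names that differ only in an ending like _2 or _b are one class to them, and where a whole thing is asked for, a point or a joint stands for the part that bears it (a point fixed in the world has none). Each returns a list of dicts, best first, with "p" (0 to 1); they miss things now and then, are a little off and sometimes report something else, mostly with a low value. They report only what shows in the picture. A call takes as long as a camera call. They do not tell look-alikes from the thing itself.
- ctrl.trace(picture, query): "region" (420x560 bool, what is visible of it).
- ctrl.tip_of(picture, query): "point" ([x, y, z] in m, in world coordinates, good to about 4 mm: a listed point, or the origin of a listed thing).
The state is a dict: "time": time; "qpos": joint angles; "qd": joint speeds; "joint_efforts": joint torques, N m; "eef_pos": TCP position; "eef_rot": TCP orientation; "wrist_force": force on the tool from outside, world axes, zero at the start; "torque": the same for the moment, N m; "finger_gap": opening from 0.0 (shut) to 1.0 (fully open); "finger_force": force on a finger pad.
Only numpy, scipy, OpenCV 4.12 (cv2) and the standard library are available. Lean on these libraries where they do the work, as an engineer would, in place of code of your own. Each camera call takes 0.05 s, during which the arm holds its last target. There are 200 camera calls.

## Task

Push the standing brass canister over so that it lies down in the trough of the wooden cradle with its lid end towards the stop block, then push it along the trough until its lid end is fully home against the stop. Only push it with the fingers: do not pinch it, pick it up or carry it, and leave the dome, weight, cup and file where they are.

Things in the scene. Friction and masses are not known exactly. Their poses are not given: they have to be found in the camera images.
- canister: Closed hollow brass canister: plain cylinder 50 mm in diameter, 120 mm tall, 0.35 to 0.65 kg, standing on the flat apron of the cradle, a thin groove near each end. Origin: centre of its foot disc; z axis from foot to lid, any turn about z. A push of 1 to 2 N near the top tips it about its foot edge; past about 23 degrees of tilt it falls on by itself.
- canister_mid (a point): The centre of the canister, half-way along its axis (60 mm from each end).
- canister_lid (a point): The centre of the canister's flat lid end (120 mm from the foot).
- cradle: Wooden filing cradle fixed to the bench, place and yaw vary. Origin at bench height; x runs along the trough to the stop, z up. Base board 20 mm thick, y -55 to 55 mm, x -150 to +110 mm. From x -150 to -60 mm it is a flat open apron, top at z 20 mm; the canister stands there upright, axis at x -117 to -93 mm, y within 4 mm. From x -60 to +85 mm is the trough, then the stop block.
- cradle_trough (a point): Middle of the trough's floor (x 12, y 0, z 20 mm in the cradle; same axes). The floor is level with the apron, 24 mm wide; the sides slope out at 45 degrees up to 22 mm above it (68 mm apart there), then flat rails to y +-53 mm. The canister lies on the floor, axis 25 mm above it, centred by the slopes with 1 to 2 mm play to each side.
- cradle_stop (a point): Middle of the stop face (x 85, y 0, z 45 mm in the cradle; same axes), facing the trough; at the height of the lying canister's axis. The block is 25 mm thick, as wide as the cradle, its top 45 mm above the trough floor. Just tipped over, the canister lies with its lid end some 20 to 60 mm short of this face.
- dome: Bystander: brass bell-shaped dome, foot 90 mm across, 66 mm high with a small knob on top; origin at the centre of its underside. Beside or beyond the cradle, not to be moved.
- weight: Bystander: steel cylindrical weight 60 mm across with a knob on top, 76 mm high; origin at the centre of its underside. Beside or beyond the cradle, not to be moved.
- cup: Bystander: open brass cup 72 mm across its rim, 70 mm high; origin at the centre of its underside. Beside or beyond the cradle, not to be moved.
- file: Bystander: hand file lying on the bench along its x axis, 290 mm long (x from -140 to +150 mm), 24 mm thick at its wooden handle; origin on the bench. About 155 mm to the side of the cradle's axis, not to be moved.
There are look-alikes about, which are no part of the job. What is shaped like the canister but orange is not meant.

How it is judged:
On the way:
1. the canister lies in the trough, lid end towards the stop (angle between canister's own z axis and vertical between 1.48 and 1.66 rad and angle between the z axis of canister and the x axis of cradle, either way round below 0.1 rad and y of canister_mid in the frame of cradle between -0.008 and 0.008 m and z of canister_mid in the frame of cradle between 0.038 and 0.052 m and x of canister_lid in the frame of cradle above -0.02 m), for 0.2 s.
At the end, for the whole second after the job is handed in: The canister lies at rest in the trough (axis within 0.09 rad of level and 0.1 rad of the trough's line, centre within 8 mm of the trough's middle line and within 7 mm of its lying height), its lid end against the stop (gap under 5 mm) (angle between canister's own z axis and vertical between 1.48 and 1.66 rad and angle between the z axis of canister and the x axis of cradle, either way round below 0.1 rad and y of canister_mid in the frame of cradle between -0.008 and 0.008 m and z of canister_mid in the frame of cradle between 0.038 and 0.052 m and x of canister_lid in the frame of cradle between 0.08 and 0.088 m and linear speed of canister below 0.02 m/s); the robot touches nothing.
It fails at once if the canister is picked up or carried (z of canister_mid in the frame of cradle above 0.105 m or (angle between canister's own z axis and vertical above 1.45 rad and z of canister_mid in the frame of cradle above 0.07 m) or (angle between canister's own z axis and vertical below 0.1 rad and z of canister in the frame of cradle above 0.035 m)).
It fails at once if the brass bell-shaped dome is moved by more than 20 mm (distance of dome from where it was at the start of the episode above 0.02 m).
It fails at once if the steel weight is moved by more than 20 mm (distance of weight from where it was at the start of the episode above 0.02 m).
It fails at once if the brass cup is moved by more than 20 mm (distance of cup from where it was at the start of the episode above 0.02 m).
It fails at once if the file is moved by more than 20 mm (distance of file from where it was at the start of the episode above 0.02 m).
It also fails if it takes over 38 s, if anything falls off the work surface, if the arm or the gripper's body presses on something with over 40 N, if the wrist force passes 120 N, or if a joint passes its speed limit or range.

## Working session

There is one attempt and no reset: what is moved stays moved. The work goes in short steps, Python scripts to look and compute and a shell command to move; the robot and the scene stay as the last step left them, time stands still between calls to the robot, and variables do not carry over. Pictures are saved under pics/ and viewed, at most 10 in all, crops included, and the job is handed in when it is done.

```bash
mkdir -p pics
cat > h.py <<'E'
from cell import ctrl
import numpy as np, cv2
def look(n): return ctrl.grab_frame(n)
def save(f,name): cv2.imwrite('pics/'+name,f["frame"][:,:,::-1])
def px(f,p):
    return cv2.projectPoints(np.array([p],float),np.array(f["rvec"],float),np.array(f["tvec"],float),np.array(f["mtx"],float),None)[0].ravel().round(0)
def tips(f,qs,k=2):
    for q in qs:
        for d in ctrl.tip_of(f,q)[:k]:
            print(q,round(d["p"],2),np.round(d["point"],4),px(f,d["point"]))
E
python3 - <<'E'
from h import *
for n in("top","side"):
    f=look(n); save(f,n+'0.png'); print(n)
    tips(f,["canister","canister_mid","canister_lid","cradle","cradle_trough","cradle_stop"],3)
    if n=="top": tips(f,["dome","weight","cup","file"])
s=ctrl.read_state();print(s["time"],s["eef_pos"],s["eef_rot"],ctrl.tip_extent)
a=cv2.imread('pics/top0.png');b=cv2.imread('pics/side0.png')
cv2.imwrite('pics/both0.png',cv2.resize(np.vstack([a,b]),(400,600))) if 0 else None
E
```

```text
top
canister 0.87 [ 0.399  -0.0996  0.0006] [357. 292.]
canister 0.77 [ 0.4993 -0.022   0.0173] [325. 247.]
canister 0.6 [ 0.3779  0.0232 -0.0035] [303. 300.]
canister_mid 0.94 [ 0.3981 -0.1021  0.0586] [362. 296.]
canister_mid 0.72 [0.3788 0.0282 0.0682] [301. 304.]
canister_mid 0.69 [ 0.4911 -0.0233  0.0764] [327. 252.]
canister_lid 0.93 [0.3775 0.0231 0.1182] [305. 308.]
canister_lid 0.82 [ 0.4951 -0.0193  0.1445] [328. 251.]
canister_lid 0.71 [ 0.3985 -0.0945  0.1203] [363. 300.]
cradle 0.71 [ 0.6112 -0.0427 -0.0037] [334. 198.]
cradle_trough 0.55 [ 0.6259 -0.0488  0.02  ] [338. 191.]
cradle_stop 0.67 [ 0.696  -0.0593  0.0434] [345. 158.]
dome 0.98 [ 0.5374  0.1272 -0.002 ] [259. 228.]
dome 0.21 [ 0.6107 -0.045  -0.0017] [335. 198.]
weight 0.84 [ 7.904e-01 -2.530e-02 -7.000e-04] [329. 119.]
cup 0.72 [ 0.693   0.1151 -0.0025] [266. 160.]
cup 0.23 [ 0.5741 -0.1958 -0.0017] [401. 216.]
file 0.64 [ 0.573  -0.1991  0.0019] [403. 216.]
file 0.46 [ 0.7942 -0.0249  0.0008] [329. 117.]
side
canister 0.7 [ 0.3995 -0.0949  0.0025] [391. 201.]
canister 0.66 [ 0.3798  0.0288 -0.0022] [406. 252.]
canister 0.63 [ 0.4975 -0.0249  0.0193] [342. 218.]
canister_mid 0.97 [ 0.4004 -0.0932  0.0618] [395. 179.]
canister_mid 0.76 [0.3818 0.024  0.0604] [411. 227.]
canister_mid 0.67 [ 0.4978 -0.0233  0.0786] [344. 196.]
canister_lid 0.78 [ 0.3918 -0.0988  0.1216] [406. 153.]
canister_lid 0.76 [0.3755 0.0289 0.1193] [422. 205.]
canister_lid 0.75 [ 0.5    -0.025   0.1419] [346. 168.]
cradle 0.65 [ 6.114e-01 -4.710e-02  6.000e-04] [283. 212.]
cradle_trough 0.8 [ 0.6223 -0.0484  0.0226] [277. 203.]
cradle_stop 0.97 [ 0.6926 -0.056   0.0465] [241. 189.]
0.9 [0.190047   0.54270364 0.25029215] [5.26507442e-01 3.09714666e+00 3.07527005e-05] 0.019
```

View pics/top0.png

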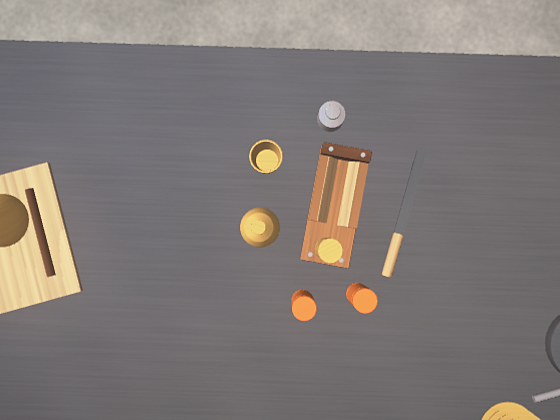

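View pics/side0.png

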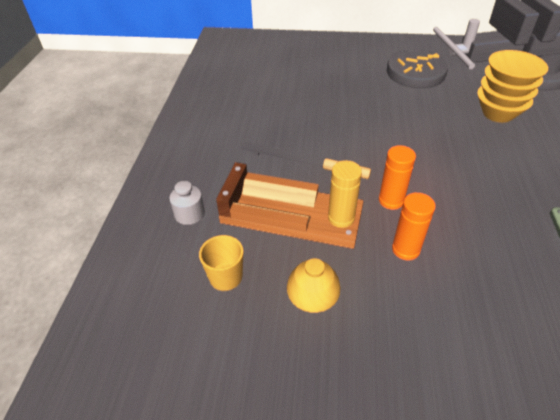

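Run:
```python
from h import *
f=look("top")
m=ctrl.trace(f,"cradle")
print(m[0]["p"])
def back(f,uv,z):
    K=np.array(f["mtx"]);R=cv2.Rodrigues(np.array(f["rvec"],float))[0];t=np.array(f["tvec"]).ravel()
    C=-R.T@t; d=np.linalg.solve(K,np.array([uv[0],uv[1],1.]))@R
    return (C+d*(z-C[2])/d[2])[:2]
r=m[0]["region"].astype(np.uint8)
c=max(cv2.findContours(r,0,2)[0],key=cv2.contourArea)[:,0]
w=np.array([back(f,p,.02) for p in c],np.float32)
print(cv2.minAreaRect(w),cv2.boxPoints(cv2.minAreaRect(w)))
print([back(f,p,.065).round(4) for p in ((331,149),(363,155))],[back(f,p,.02).round(4) for p in ((310,254),(341,260))], "canister top",back(f,(330,250.5),.14))
cv2.imwrite('pics/crop.png',cv2.resize(f["frame"][130:330,230:430,::-1],None,fx=3,fy=3,interpolation=2))
```

```text
0.64
((0.59430330991745, -0.04347062110900879), (0.11762885004281998, 0.26913368701934814), 80.8349609375) [[ 0.4520865  -0.08010055]
 [ 0.71778435 -0.12296785]
 [ 0.7365201  -0.00684069]
 [ 0.47082227  0.03602661]]
[array([ 0.7114, -0.0263]), array([ 0.7005, -0.0955])] [array([0.4826, 0.0104]), array([ 0.4713, -0.0588])] canister top [ 0.49621796 -0.02318838]
```

View pics/crop.png

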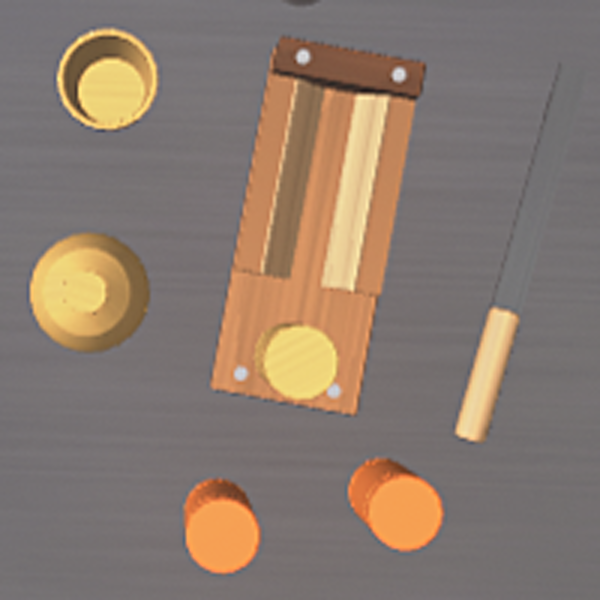

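The brass canister with its top at pixel (330,250) is the only one on the cradle apron, so it is the one meant. The orange ones at (304,308) and (363,299) are look-alikes. Cradle yaw is about -0.16 rad. I'm moving behind the canister, at a height above the orange ones.

```bash
python3 -m crank '[0,0,0.178,248,-558,0,20, 0,0,0.178,248,-558,0,20, 0,0,0.178,248,-558,0,20, 0,0,0.178,248,-558,0,20, 0,0,0.178,248,-558,0,20, 0,0,0.178,248,-558,0,20, 0,0,0.178,248,-558,0,20, 0,0,0.178,248,-558,0,20, 0,0,0.178,248,-558,0,20, 0,0,0.178,248,-558,0,20, 0,0,0.178,248,-558,0,20, 0,0,0.178,248,-558,0,20]' 20
python3 - <<'E'
from h import *
s=ctrl.read_state();print(s["time"],s["eef_pos"],s["eef_rot"],cv2.Rodrigues(np.array(s["eef_rot"]))[0].round(3))
E
```

```text
time: 2.2
eef_pos: [0.434, -0.007, 0.2507]
eef_rot: [0.25, 3.13, 0.0]
wrist_force: [1.2, 0.1, -0.4]
finger_gap: 0.234
finger_force: 0.0
2.2 [ 0.43395471 -0.00698981  0.25074135] [2.49878906e-01 3.13015141e+00 2.19417709e-04] [[-0.987  0.159  0.001]
 [ 0.159  0.987  0.   ]
 [-0.001  0.    -1.   ]]
```

```bash
python3 -m crank '[0,0,0,4,-9,-40,20, 0,0,0,4,-9,-80,20, 0,0,0,4,-9,-110,20, 0,0,0,4,-9,-110,20, 0,0,0,4,-9,-110,20]'
python3 - <<'E'
from h import *
a=look("side");b=look("top")
tips(b,["canister_lid","canister"],3);tips(a,["canister_lid","canister"],3)
cv2.imwrite('pics/p1.png',np.hstack([cv2.resize(x["frame"][y:y+180,x0:x0+180,::-1],(400,400)) for x,y,x0 in((a,110,250),(b,140,240))]))
E
```

```text
time: 2.7
eef_pos: [0.4375, -0.0139, 0.1406]
eef_rot: [-0.249, -3.131, -0.0]
wrist_force: [-0.0, 0.9, 0.3]
finger_gap: 0.236
finger_force: 0.0
canister_lid 0.89 [ 0.4928 -0.0183  0.1377] [327. 252.]
canister_lid 0.67 [0.3802 0.0228 0.118 ] [305. 307.]
canister 0.63 [ 0.4962 -0.0238  0.0167] [325. 248.]
canister 0.4 [ 0.3779  0.0268 -0.0009] [301. 300.]
canister_lid 0.92 [ 0.3941 -0.1001  0.1209] [404. 153.]
canister_lid 0.85 [ 0.5002 -0.0237  0.1421] [346. 169.]
canister_lid 0.55 [ 0.501  -0.0213  0.0809] [342. 196.]
canister 0.9 [3.784e-01 2.860e-02 3.000e-04] [407. 251.]
canister 0.81 [ 0.497  -0.0232  0.0189] [342. 218.]
canister 0.75 [ 0.3998 -0.0946  0.0018] [391. 201.]
```

View pics/p1.png

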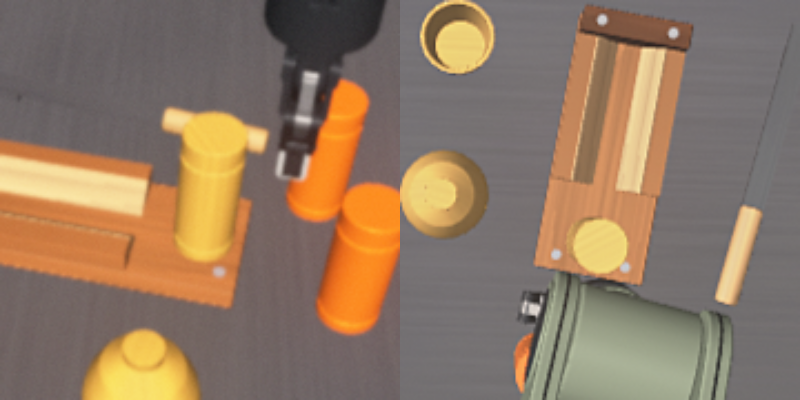

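```bash
python3 -m crank '[0,0,0,15,-2.4,0,20, 0,0,0,24,-3.8,0,20, 0,0,0,29,-4.6,0,20, 0,0,0,34,-5.4,0,20, 0,0,0,39,-6.3,0,20, 0,0,0,44,-7.1,0,20, 0,0,0,49,-7.9,0,20, 0,0,0,54,-8.7,0,20, 0,0,0,59,-9.5,0,20, 0,0,0,64,-10.3,0,20, 0,0,0,69,-11.1,0,20, 0,0,0,74,-11.9,0,20]'
python3 - <<'E'
from h import *
a=look("side");save(a,"p2.png")
tips(a,["canister_lid","canister"],4)
E
```

```text
time: 4.2
eef_pos: [0.5119, -0.0259, 0.1402]
eef_rot: [0.249, 3.132, -0.0]
wrist_force: [-0.0, 0.0, -0.0]
finger_gap: 0.235
finger_force: 0.0
canister_lid 0.68 [0.3755 0.025  0.1192] [422. 204.]
canister_lid 0.57 [ 0.3924 -0.0986  0.1211] [405. 153.]
canister_lid 0.56 [ 0.5706 -0.0375  0.1359] [304. 164.]
canister 0.93 [ 0.3778  0.0294 -0.0022] [407. 252.]
canister 0.84 [ 0.4031 -0.0942  0.0005] [389. 202.]
canister 0.65 [ 0.4975 -0.0228  0.033 ] [342. 213.]
```

View pics/p2.png

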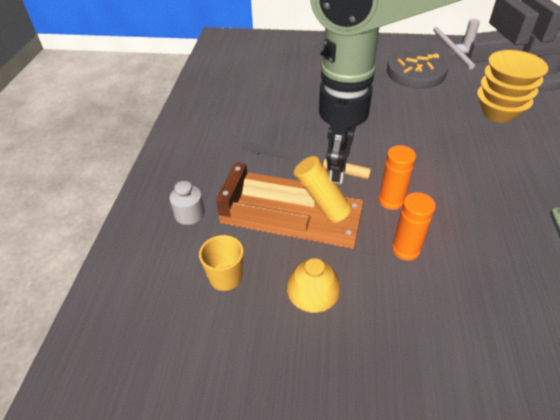

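The canister, lid at (310,165), is tilted about 30° towards the trough and falling on its own with no contact force. I'll back off and let it settle.

```bash
python3 -m crank '[0,0,0,-20,3,0,0, 0,0,0,-60,9.5,0,0, 0,0,0,-75,12,0,0, 0,0,0,-75,12,0,0, 0,0,0,-75,12,0,0, 0,0,0,-75,12,0,0]'
python3 - <<'E'
from h import *
a=look("side");b=look("top")
tips(b,["canister_lid","canister_mid","canister"],2);tips(a,["canister_lid","canister_mid","canister"],4)
cv2.imwrite('pics/p3.png',np.hstack([cv2.resize(x["frame"][y:y+180,x0:x0+180,::-1],(400,400)) for x,y,x0 in((a,110,200),(b,120,240))]))
E
```

```text
time: 4.95
eef_pos: [0.4378, -0.0141, 0.1409]
eef_rot: [0.249, 3.13, -0.0]
wrist_force: [-0.1, -0.4, -0.3]
finger_gap: -0.0
finger_force: 0.0
canister_lid 0.84 [ 0.6387 -0.0476  0.0473] [339. 184.]
canister_lid 0.45 [0.3791 0.0243 0.1203] [304. 308.]
canister_mid 0.79 [ 0.5781 -0.0368  0.0413] [333. 211.]
canister_mid 0.63 [0.3764 0.0248 0.0633] [303. 305.]
canister 0.68 [0.3805 0.0258 0.0016] [302. 299.]
canister 0.64 [ 0.5243 -0.0292  0.0423] [329. 236.]
canister_lid 0.86 [ 0.6442 -0.0524  0.048 ] [266. 192.]
canister_lid 0.84 [0.3739 0.0252 0.1216] [423. 203.]
canister_lid 0.74 [ 0.3948 -0.1017  0.1228] [404. 152.]
canister_lid 0.63 [ 0.6103 -0.0446 -0.0012] [283. 213.]
canister_mid 0.96 [ 0.5844 -0.038   0.0427] [296. 201.]
canister_mid 0.91 [0.3776 0.0251 0.0602] [413. 228.]
canister_mid 0.76 [ 0.4013 -0.0964  0.0572] [394. 180.]
canister 0.95 [ 0.5249 -0.0337  0.0436] [328. 204.]
canister 0.93 [ 0.3976 -0.0976  0.0039] [392. 199.]
canister 0.91 [ 0.379   0.0271 -0.0017] [406. 251.]
```

View pics/p3.png

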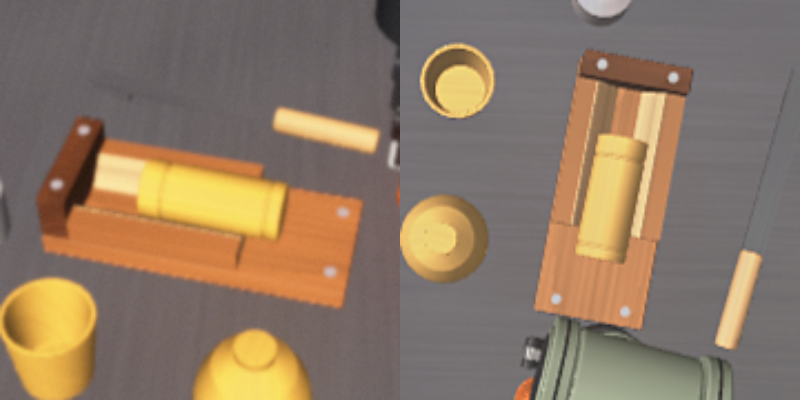

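The canister lies in the trough, lid towards the stop and foot at about (0.524,-0.031), with around 52 mm still to go. I'll come down behind the foot, over the apron and clear of the orange ones.

```bash
python3 -m crank '[0,0,0,40,-8,0,0, 0,0,0,57,-12,0,0, 0,0,0,57,-12,-40,0, 0,0,0,57,-12,-70,0, 0,0,0,57,-12,-87,0, 0,0,0,57,-12,-87,0, 0,0,0,57,-12,-87,0]'; python3 -m crank '[0,0,0,5,-0.8,0,0, 0,0,0,10,-1.6,0,0, 0,0,0,15,-2.4,0,0, 0,0,0,20,-3.2,0,0, 0,0,0,25,-4,0,0, 0,0,0,30,-4.8,0,0, 0,0,0,35,-5.6,0,0, 0,0,0,40,-6.4,0,0, 0,0,0,44,-7,0,0, 0,0,0,48,-7.7,0,0]'
python3 - <<'E'
from h import *
a=look("side")
tips(a,["canister_lid","canister_mid","canister"],2)
cv2.imwrite('pics/p4.png',cv2.resize(a["frame"][110:290,200:380,::-1],(500,500)))
E
```

```text
time: 6.05
eef_pos: [0.4935, -0.0258, 0.0534]
eef_rot: [-0.249, -3.131, -0.0]
wrist_force: [0.5, -1.2, 0.8]
finger_gap: -0.001
finger_force: 0.0
time: 7.05
eef_pos: [0.5416, -0.0335, 0.053]
eef_rot: [-0.249, -3.131, -0.0]
wrist_force: [-1.8, -0.2, -1.0]
finger_gap: 0.001
finger_force: 1.1
canister_lid 0.98 [0.3748 0.0263 0.1169] [422. 205.]
canister_lid 0.9 [ 0.6755 -0.0547  0.0469] [249. 190.]
canister_mid 0.97 [0.3789 0.0231 0.0621] [413. 226.]
canister_mid 0.94 [ 0.4    -0.0959  0.0611] [395. 179.]
canister 0.88 [ 0.5516 -0.0326  0.0425] [314. 204.]
canister 0.83 [ 0.3801  0.0295 -0.0012] [406. 252.]
```

View pics/p4.png

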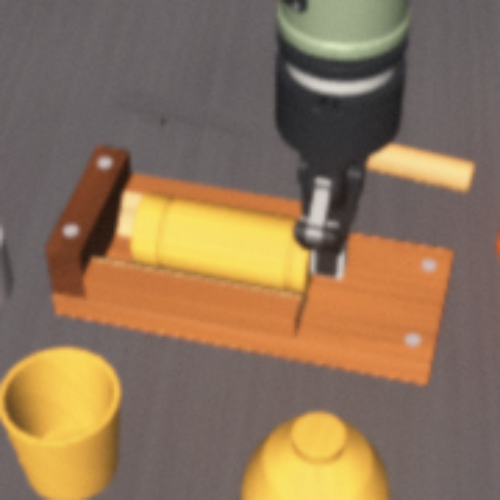

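The push is working: the fingers are on the foot and the lid end, left edge near (135,230) in the crop, is about 20 mm short of the stop. I'll carry on until the force rises.

```bash
python3 -m crank '[0,0,0,4,-0.6,0,0, 0,0,0,8,-1.3,0,0, 0,0,0,12,-1.9,0,0, 0,0,0,15,-2.4,0,0, 0,0,0,15,-2.4,0,0]'; python3 -m crank '[0,0,0,1,-0.2,0,0, 0,0,0,2,-0.3,0,0, 0,0,0,2,-0.3,0,0]'
```

```text
time: 7.75
eef_pos: [0.5573, -0.0361, 0.0534]
eef_rot: [0.249, 3.13, -0.0]
wrist_force: [-0.6, -0.1, 0.5]
finger_gap: -0.002
finger_force: 0.3
time: 8.05
eef_pos: [0.5584, -0.0362, 0.0532]
eef_rot: [-0.249, -3.132, 0.0]
wrist_force: [-2.6, 0.5, 2.1]
finger_gap: -0.002
finger_force: 1.2
```

```bash
python3 -m crank '[0,0,0,1,-0.2,0,0, 0,0,0,2,-0.3,0,0, 0,0,0,2,-0.3,0,0]'
```

```text
time: 8.35
eef_pos: [0.5606, -0.0365, 0.0532]
eef_rot: [0.249, 3.131, -0.0]
wrist_force: [-1.7, -0.4, 1.0]
finger_gap: 0.002
finger_force: 1.0
```

Run:
```python
from h import *
a=look("side")
tips(a,["canister_lid","canister","cradle_stop"],3)
```

```text
canister_lid 0.98 [ 0.6931 -0.0554  0.0479] [240. 189.]
canister_lid 0.68 [ 0.3923 -0.1011  0.1233] [405. 152.]
canister_lid 0.58 [0.3738 0.0279 0.1182] [423. 205.]
canister 0.85 [0.3801 0.0285 0.0011] [406. 250.]
canister 0.74 [ 0.5689 -0.037   0.0408] [304. 203.]
canister 0.61 [ 3.991e-01 -9.470e-02 -3.000e-04] [391. 202.]
cradle_stop 0.85 [ 0.695  -0.0551  0.0441] [240. 190.]
```

Nearly there. I'll keep nudging until it hits firm resistance.

```bash
python3 -m crank '[0,0,0,1,-0.2,0,0, 0,0,0,2,-0.3,0,0, 0,0,0,2,-0.3,0,0]'
```

```text
time: 8.85
eef_pos: [0.5626, -0.0368, 0.0532]
eef_rot: [0.249, 3.131, -0.0]
wrist_force: [-1.7, -0.6, -0.3]
finger_gap: 0.003
finger_force: 0.9
```

```bash
python3 -m crank '[0,0,0,1,-0.2,0,0, 0,0,0,2,-0.3,0,0, 0,0,0,2,-0.3,0,0]'
```

```text
time: 9.15
eef_pos: [0.5647, -0.0371, 0.0532]
eef_rot: [0.249, 3.131, -0.0]
wrist_force: [-1.5, -0.0, -0.3]
finger_gap: 0.003
finger_force: 0.8
```

```bash
python3 -m crank '[0,0,0,1,-0.2,0,0, 0,0,0,2,-0.3,0,0, 0,0,0,2,-0.3,0,0]'
```

```text
time: 9.45
eef_pos: [0.5658, -0.0373, 0.0532]
eef_rot: [-0.249, -3.13, -0.0]
wrist_force: [-4.5, 0.5, 3.4]
finger_gap: 0.004
finger_force: 2.4
```

```bash
python3 -m crank '[0,0,0,1,-0.2,0,0, 0,0,0,2,-0.3,0,0, 0,0,0,2,-0.3,0,0]'
```

```text
time: 9.75
eef_pos: [0.5658, -0.0373, 0.053]
eef_rot: [-0.248, -3.125, -0.0]
wrist_force: [-10.6, 1.6, 6.7]
finger_gap: 0.002
finger_force: 5.2
```

The fingers stalled at x=0.566 with the force rising, so the lid is home. I'll back off and check.

```bash
python3 -m crank '[0,0,0,-5,0.8,0,0, 0,0,0,-25,4,0,0, 0,0,0,-45,7,0,0, 0,0,0,-45,7,40,0, 0,0,0,-45,7,80,0, 0,0,0,-60,9,110,0, 0,0,0,-60,9,110,0]'
python3 - <<'E'
from h import *
a=look("side");b=look("top")
tips(a,["canister_lid","canister_mid","canister"],2);tips(b,["canister_lid","canister_mid","canister"],2)
cv2.imwrite('pics/p5.png',np.hstack([cv2.resize(x["frame"][y:y+180,x0:x0+180,::-1],(400,400)) for x,y,x0 in((a,110,200),(b,120,240))]))
E
```

```text
time: 10.45
eef_pos: [0.5123, -0.0294, 0.169]
eef_rot: [0.248, 3.118, -0.003]
wrist_force: [0.4, 0.2, 0.4]
finger_gap: -0.001
finger_force: 0.0
canister_lid 0.95 [ 0.3932 -0.0989  0.1222] [405. 153.]
canister_lid 0.88 [ 0.6959 -0.0585  0.0482] [239. 188.]
canister_mid 0.94 [ 0.398  -0.0955  0.0621] [397. 179.]
canister_mid 0.63 [0.3791 0.0251 0.0599] [413. 228.]
canister 0.88 [ 0.4013 -0.0946  0.0006] [390. 201.]
canister 0.74 [ 0.5765 -0.04    0.0432] [300. 200.]
canister_lid 0.94 [ 0.6912 -0.052   0.0458] [342. 160.]
canister_lid 0.65 [ 0.3987 -0.0962  0.1212] [364. 300.]
canister_mid 0.77 [ 0.6317 -0.0438  0.0414] [337. 187.]
canister_mid 0.76 [ 0.3995 -0.0988  0.0593] [361. 295.]
canister 0.65 [ 0.3992 -0.096  -0.    ] [356. 292.]
canister 0.59 [ 0.5772 -0.0382  0.0459] [334. 212.]
```

View pics/p5.png

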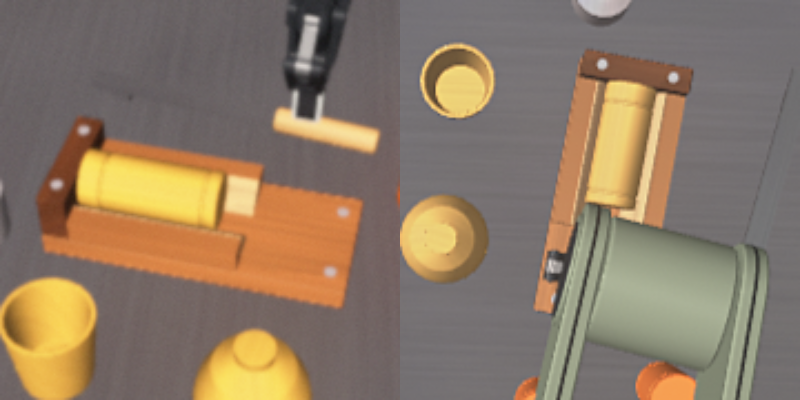

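The canister lies in the trough with its lid against the stop block (top view, about (630,85)), and the fingers are clear of it.

```bash
python3 -c "
from cell import ctrl
print(ctrl.close_job())"
```

```text
the job is handed in; nothing more can be done
None
```

Job handed in at about 10.5 s: the canister was tipped into the trough and pushed along until the fingers stalled with its lid against the stop, using finger pushes only. The dome, weight, cup and file were left alone; the hand-in call returned no verdict.

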